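Put the canister set back in its stand in order of height

ROBOT

A 7-joint arm with a two-finger parallel gripper is mounted at the origin on the work surface. World frame = base frame: x ahead of the robot, y to its left, z up, the work surface at z = 0. Lengths are in m, angles in rad, forces in N, time in s.
With the tool pointing down it reaches from about 0.375 to 0.925 m from the base axis. Payload 3.1 kg.
Tool frame: the origin (TCP) lies between the finger pads; the fingertips stand 19 mm ahead of it and the grasp point (between the pads) is the TCP; z points along the fingers, y is the direction in which the jaws open and shut (so a half turn about z gives the same grasp; the last joint's range is limited). The gripper opens to 85 mm and grips with 20 to 120 N. Pads are 22 mm wide; open, the fingers measure 114 mm over their backs; the gripper's body (76 mm by 85 mm) begins 54 mm behind the grasp point. The pads swing forward as they close: fully open they stand 13 mm farther back than shut.
Start: joints at [1.178, 0.383, 0.044, 1.598, -0.018, 1.161, -0.05], TCP at [0.189, -0.622, 0.214] pointing down, gripper open.
Joint ranges: [-2.61, 2.61], [-0.41, 2.15], [-1.48, 1.57], [0, 2.5], [-1.57, 4.71], [0.05, 1.97], [-2.85, 2.85]. Speed limits (rad/s): [2.79, 2.79, 3.14, 3.14, 3.14, 3.14, 3.14].

INTERFACE

Orientations are given as a unit quaternion [x, y, z, w].
In Python, from bench import move_ptp, movel, move_j, move_gripper, pause, inverse_kinematics, read_camera, camera_params, MotionError, sign_off, look_for, tip_of, read_time_s, read_qpos, read_joint_vel, read_effort, read_eef_pos, read_tcp_rot, read_ft_force, read_ft_torque, read_finger_gap gives the robot as it stands. Calls block until the motion is done:
- move_ptp(position, orientation): joint-space move of the TCP to a pose.
- movel(position, orientation=None, speed=0.15): straight line of the TCP; orientation=None keeps the orientation; speed is the mean speed in m/s.
- move_j(angles): joint-space move.
- move_gripper(opening, effort=None): finger opening in m; effort is the grip in N (None keeps the last); returns when the fingers have stopped.
- pause(seconds).
- inverse_kinematics(position, orientation): joint angles nearest the present ones, or None.
- read_camera(name): name is "side" or "top"; returns the picture (420x560x3 uint8, red, green, blue); there is no depth.
- camera_params(name): a dict with "K" (3x3 intrinsics, pixels), "camera_from_world" (4x4, takes a point from world to camera coordinates). Camera axes: x right, y down, z forward; pixel columns grow to the right and rows downward; lengths in m; the calibration is good to about 2 mm. A picture is of the moment at which its call begins. camera_params takes no time and is no camera call.
A pose or a line that the arm cannot do raises MotionError and nothing moves.
- sign_off(): hands the job in, once; it reports no verdict.
Trained networks look in the newest picture that a camera, given by its name, has taken for a name from the list of things; names that differ only in an ending like _2 or _b are one class to them, and where a whole thing is asked for, a point or a joint stands for the part that bears it (a point fixed in the world has none). Each returns a list of dicts, best first, with "confidence" (0 to 1); they miss things now and then, are a little off and sometimes report something else, mostly with a low value. They report only what shows in the picture. A call takes as long as a camera call. They do not tell look-alikes from the thing itself.
- look_for(camera, name): "at" ([column, row] in pixels, amid what is visible of it).
- tip_of(camera, name): "at" ([column, row] in pixels: a listed point, or the origin of a listed thing).
Readings, each from a call of its own:
- read_time_s(): time.
- read_qpos(): joint angles.
- read_joint_vel(): joint speeds.
- read_effort(): joint torques, N m.
- read_eef_pos(): TCP position.
- read_tcp_rot(): TCP orientation.
- read_ft_force(): force on the tool from outside, world axes, zero at the start.
- read_ft_torque(): the same for the moment, N m.
- read_finger_gap(): finger opening in m.
Only numpy, scipy, OpenCV 4.12 (cv2) and the standard library are available. Lean on these libraries where they do the work, as an engineer would, in place of code of your own. Each camera call takes 0.05 s, during which the arm holds its last target.

TASK

Put the four cream stoneware canisters back in the wooden stand, one standing flat in each recess, in order of height: the tallest at the end next to the black casserole, stepping down to the shortest at the end next to the bowl of eggs. Keep them upright, set each one down gently, and leave the casserole and the bowl where they are.

Things in the scene. Friction and masses are not known exactly. Their poses are not given: they have to be found in the camera images.
- canister_tallest: the tallest of four round, straight-sided cream stoneware canisters with flush wooden lids (the sealed lid stays on): 60 mm diameter, 150 mm high overall, of which the top 12 mm is the lid. About 0.42 kg, more or less by how full it is. Loose, starts upright on the worktop (z = 0). Origin: centre of its underside, z up its axis.
- canister_second: the second tallest of four round, straight-sided cream stoneware canisters with flush wooden lids (the sealed lid stays on): 55 mm diameter, 125 mm high overall, of which the top 12 mm is the lid. About 0.32 kg, more or less by how full it is. Loose, starts upright on the worktop (z = 0). Origin: centre of its underside, z up its axis.
- canister_third: the second shortest of four round, straight-sided cream stoneware canisters with flush wooden lids (the sealed lid stays on): 50 mm diameter, 100 mm high overall, of which the top 12 mm is the lid. About 0.23 kg, more or less by how full it is. Loose, starts upright on the worktop (z = 0). Origin: centre of its underside, z up its axis.
- canister_shortest: the shortest of four round, straight-sided cream stoneware canisters with flush wooden lids (the sealed lid stays on): 45 mm diameter, 75 mm high overall, of which the top 12 mm is the lid. About 0.15 kg, more or less by how full it is. Loose, starts upright on the worktop (z = 0). Origin: centre of its underside, z up its axis.
- recess_1: One of four equal round cork-floored recesses, 80 mm across, in a row at 100 mm spacing along the canister stand (fixed dark wooden board 110 x 420 mm, 22 mm high): the first, at the stand's left (+y) end as the robot sees it. Its floor is 18 mm above the worktop, 4 mm below the stand's top. Origin: centre of the cork floor's surface; y along the row to the left end, z up.
- recess_2: One of four equal round cork-floored recesses, 80 mm across, in a row at 100 mm spacing along the canister stand (fixed dark wooden board 110 x 420 mm, 22 mm high): the second from the left end. Its floor is 18 mm above the worktop, 4 mm below the stand's top. Origin: centre of the cork floor's surface; y along the row to the left end, z up.
- recess_3: One of four equal round cork-floored recesses, 80 mm across, in a row at 100 mm spacing along the canister stand (fixed dark wooden board 110 x 420 mm, 22 mm high): the third from the left end. Its floor is 18 mm above the worktop, 4 mm below the stand's top. Origin: centre of the cork floor's surface; y along the row to the left end, z up.
- recess_4: One of four equal round cork-floored recesses, 80 mm across, in a row at 100 mm spacing along the canister stand (fixed dark wooden board 110 x 420 mm, 22 mm high): the fourth, at the stand's right (-y) end. Its floor is 18 mm above the worktop, 4 mm below the stand's top. Origin: centre of the cork floor's surface; y along the row to the left end, z up.
- casserole: Small matt black casserole with its lid on, standing on the worktop off one end of the stand (left or right, it changes): 108 mm diameter, 95 mm high to the top of its lid knob, two loop handles reaching 68 mm from its centre, 1.1 kg, loose. Origin: centre of its underside.
- bowl: Round wooden bowl with two brown eggs in it, standing on the worktop off the other end of the stand: 116 mm diameter, 60 mm high over the eggs, 0.45 kg, loose. Origin: centre of its underside.
Mind the look-alikes: they are no part of the job. Several things have the shape of the casserole; the one meant has the colours described above.

How it is judged:
At the end, for the whole second after the job is handed in: Each recess holds one canister standing flat on its cork floor (within 20 mm of the recess's centre, underside within 3 mm of the floor, upright within 0.06 rad, at rest), in order of height from the tallest in the recess next to the casserole to the shortest in the recess at the bowl's end (((horizontal distance between casserole and recess_1 below 0.25 m and horizontal distance between canister_tallest and recess_1 below 0.02 m and z of canister_tallest in the frame of recess_1 below 0.003 m and horizontal distance between canister_second and recess_2 below 0.02 m and z of canister_second in the frame of recess_2 below 0.003 m and horizontal distance between canister_third and recess_3 below 0.02 m and z of canister_third in the frame of recess_3 below 0.003 m and horizontal distance between canister_shortest and recess_4 below 0.02 m and z of canister_shortest in the frame of recess_4 below 0.003 m) or (horizontal distance between casserole and recess_4 below 0.25 m and horizontal distance between canister_tallest and recess_4 below 0.02 m and z of canister_tallest in the frame of recess_4 below 0.003 m and horizontal distance between canister_second and recess_3 below 0.02 m and z of canister_second in the frame of recess_3 below 0.003 m and horizontal distance between canister_third and recess_2 below 0.02 m and z of canister_third in the frame of recess_2 below 0.003 m and horizontal distance between canister_shortest and recess_1 below 0.02 m and z of canister_shortest in the frame of recess_1 below 0.003 m)) and angle between each of canister_tallest, canister_second, canister_third, canister_shortest's own z axis and vertical below 0.06 rad and linear speed of each of canister_tallest, canister_second, canister_third, canister_shortest below 0.02 m/s); the robot touches nothing.
It fails at once if a canister is tipped over (angle between any of canister_tallest, canister_second, canister_third, canister_shortest's own z axis and vertical above 0.8 rad).
It fails at once if the casserole or the bowl is pushed out of its place (30 mm) (distance of any of casserole, bowl from where it was at the start of the episode above 0.03 m).
It fails at once if a canister is dropped or banged down into a recess (faster than 0.5 m/s within 40 mm above its floor; a slip of 10 mm is forgiven) ((linear speed of canister_tallest above 0.5 m/s and ((horizontal distance between canister_tallest and recess_1 below 0.03 m and z of canister_tallest in the frame of recess_1 below 0.04 m) or (horizontal distance between canister_tallest and recess_2 below 0.03 m and z of canister_tallest in the frame of recess_2 below 0.04 m) or (horizontal distance between canister_tallest and recess_3 below 0.03 m and z of canister_tallest in the frame of recess_3 below 0.04 m) or (horizontal distance between canister_tallest and recess_4 below 0.03 m and z of canister_tallest in the frame of recess_4 below 0.04 m))) or (linear speed of canister_second above 0.5 m/s and ((horizontal distance between canister_second and recess_1 below 0.03 m and z of canister_second in the frame of recess_1 below 0.04 m) or (horizontal distance between canister_second and recess_2 below 0.03 m and z of canister_second in the frame of recess_2 below 0.04 m) or (horizontal distance between canister_second and recess_3 below 0.03 m and z of canister_second in the frame of recess_3 below 0.04 m) or (horizontal distance between canister_second and recess_4 below 0.03 m and z of canister_second in the frame of recess_4 below 0.04 m))) or (linear speed of canister_third above 0.5 m/s and ((horizontal distance between canister_third and recess_1 below 0.03 m and z of canister_third in the frame of recess_1 below 0.04 m) or (horizontal distance between canister_third and recess_2 below 0.03 m and z of canister_third in the frame of recess_2 below 0.04 m) or (horizontal distance between canister_third and recess_3 below 0.03 m and z of canister_third in the frame of recess_3 below 0.04 m) or (horizontal distance between canister_third and recess_4 below 0.03 m and z of canister_third in the frame of recess_4 below 0.04 m))) or (linear speed of canister_shortest above 0.5 m/s and ((horizontal distance between canister_shortest and recess_1 below 0.03 m and z of canister_shortest in the frame of recess_1 below 0.04 m) or (horizontal distance between canister_shortest and recess_2 below 0.03 m and z of canister_shortest in the frame of recess_2 below 0.04 m) or (horizontal distance between canister_shortest and recess_3 below 0.03 m and z of canister_shortest in the frame of recess_3 below 0.04 m) or (horizontal distance between canister_shortest and recess_4 below 0.03 m and z of canister_shortest in the frame of recess_4 below 0.04 m)))).
It also fails if it takes over 109 s, if anything falls off the work surface, if the arm or the gripper's body presses on something with over 40 N, if the wrist force passes 120 N, or if a joint passes its speed limit or range.

## Working session

There is one attempt and no reset: what is moved stays moved. The work goes in short steps, each a Python script; the robot and the scene stay as the last script left them, time stands still between calls to the robot, and variables do not carry over. Pictures are saved under pics/ and viewed, and the job is handed in when it is done.

```bash
ls; mkdir -p pics; python3 - <<'E'
from bench import *
import cv2
for c in("side","top"):
    im=read_camera(c); cv2.imwrite(f"pics/{c}0.png",im[:,:,::-1])
    p=camera_params(c); print(c,p["K"],p["camera_from_world"])
    for n in ["canister_tallest","canister_second","canister_third","canister_shortest","recess_1","recess_2","recess_3","recess_4","casserole","bowl"]:
        print(n,[([round(float(v)) for v in d["at"]],round(d["confidence"],2)) for d in tip_of(c,n)][:5])
print(read_time_s(),read_tcp_rot(),read_eef_pos())
E
```

```text
pics
side [[396.01537751   0.         282.99564185]
 [  0.         396.01537751 211.16697315]
 [  0.           0.           1.        ]] [[-0.80791995 -0.5890534   0.01677661  0.47633111]
 [-0.3800377   0.49906282 -0.77878601  0.19865634]
 [ 0.45037396 -0.63557249 -0.62706531  0.93711766]
 [ 0.          0.          0.          1.        ]]
canister_tallest [([363, 185], 0.62)]
canister_second [([329, 212], 0.9)]
canister_third [([273, 257], 0.94)]
canister_shortest [([307, 233], 0.8), ([364, 185], 0.7)]
recess_1 [([286, 183], 0.82), ([306, 168], 0.8), ([246, 216], 0.79), ([270, 196], 0.73)]
recess_2 [([286, 183], 0.82), ([306, 168], 0.8), ([246, 216], 0.79), ([270, 196], 0.73)]
recess_3 [([286, 183], 0.82), ([306, 168], 0.8), ([246, 216], 0.79), ([270, 196], 0.73)]
recess_4 [([286, 183], 0.82), ([306, 168], 0.8), ([246, 216], 0.79), ([270, 196], 0.73)]
casserole [([159, 290], 0.98), ([234, 303], 0.96), ([336, 270], 0.88), ([208, 241], 0.65)]
bowl [([323, 154], 0.88)]
top [[535.00617184   0.         273.56635679]
 [  0.         535.00617184 206.51006176]
 [  0.           0.           
[... 226 characters left out ...]
_tallest [([388, 241], 0.97)]
canister_second [([322, 232], 0.94)]
canister_third [([227, 240], 0.66)]
canister_shortest [([275, 239], 0.7)]
recess_1 [([256, 171], 0.89), ([328, 174], 0.85), ([367, 172], 0.59), ([292, 174], 0.57)]
recess_2 [([256, 171], 0.89), ([328, 174], 0.85), ([367, 172], 0.59), ([292, 174], 0.57)]
recess_3 [([256, 171], 0.89), ([328, 174], 0.85), ([367, 172], 0.59), ([292, 174], 0.57)]
recess_4 [([256, 171], 0.89), ([328, 174], 0.85), ([367, 172], 0.59), ([292, 174], 0.57)]
casserole [([164, 243], 0.67), ([248, 288], 0.6), ([139, 177], 0.55)]
bowl [([416, 168], 0.94)]
1.1 [9.89153536e-01 1.46885267e-01 9.69657749e-06 8.83285257e-06] [ 0.18889113 -0.62196245  0.21448009]
```

View pics/top0.png

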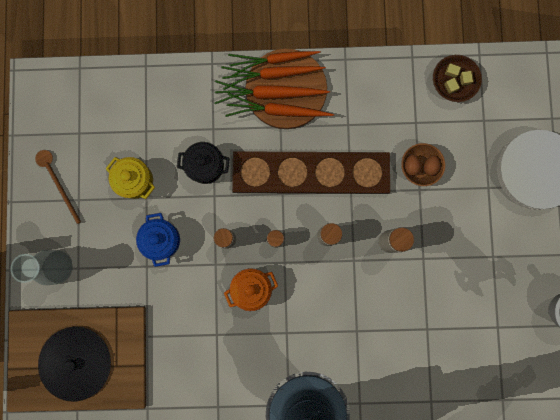

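View pics/side0.png

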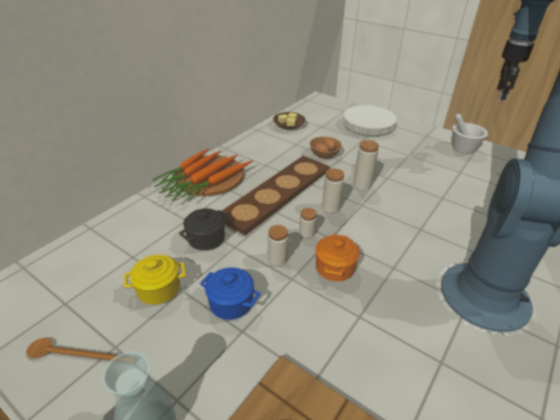

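Candidates shaped like the casserole, in top-view pixels: black (204,162), yellow (130,178), blue (157,240), orange (250,289), and a large black pan on the board (75,364). The one at (204,162) fits: it is small, matt black, has loop handles, and sits just off the stand's left (+y) end. The bowl of eggs is at (424,164), off the right end. I'll confirm with a crop and measure.

```bash
cat > h.py <<'E'
from bench import *
import numpy as np, cv2
H=dict(canister_tallest=.150,canister_second=.125,canister_third=.100,canister_shortest=.075)
D=dict(canister_tallest=.060,canister_second=.055,canister_third=.050,canister_shortest=.045)
def back(c,px,z):
    p=camera_params(c);T=p["camera_from_world"];R=T[:3,:3];t=T[:3,3]
    d=R.T@np.linalg.solve(p["K"],[px[0],px[1],1]);o=-R.T@t
    return o+d*(z-o[2])/d[2]
def proj(c,X):
    p=camera_params(c);T=p["camera_from_world"];q=p["K"]@(T[:3,:3]@np.array(X)+T[:3,3]);return q[:2]/q[2]
E
python3 - <<'E'
from h import *
im=cv2.imread("pics/top0.png")
crop=im[120:310,150:450]; cv2.imwrite("pics/crop0.png",cv2.resize(crop,None,fx=2.6,fy=2.6,interpolation=cv2.INTER_CUBIC))
hsv=cv2.cvtColor(im,cv2.COLOR_BGR2HSV)
m=cv2.inRange(hsv,(3,90,70),(20,255,255))
n,l,s,c=cv2.connectedComponentsWithStats(m)
lid={}
for i in range(1,n):
    if s[i,4]>40: print(c[i].round(1),s[i])
tips={}
for cam in("top","side"):
    read_camera(cam)
    for k in H:
        d=tip_of(cam,k)
        if d: print(cam,k,np.round(d[0]["at"],1),round(d[0]["confidence"],2),back(cam,d[0]["at"],0).round(3))
    for d in tip_of(cam,"recess_1"): print(cam,"rec",back(cam,d["at"],.018).round(3),round(d["confidence"],2))
    for n in("casserole","bowl"):
        for d in tip_of(cam,n): print(cam,n,back(cam,d["at"],0).round(3))
for k,px in dict(canister_third=(224,238),canister_shortest=(275,239),canister_second=(331,234),canister_tallest=(401,240)).items():
    print(k,back("top",px,H[k]).round(3))
E
```

```text
[ 1.7 59.5] [  0   0   6 135 571]
[18.1 33.8] [   5    0   35  113 1494]
[61.7 26.5] [  44    0   37   57 1908]
[99.4 25.5] [  81    0   37   56 1828]
[136.5  24.8] [ 119    0   37   55 1801]
[175.8  16.8] [158   0  36  35 868]
[212.9  24. ] [ 195    0   37   52 1735]
[251.4  17.1] [ 233    0   37   50 1223]
[289.2  70.1] [ 245    0   90  128 6207]
[324.8  14.2] [309   0  36  31 871]
[365.8  21.6] [ 347    0   39   47 1592]
[404.3  21.7] [ 385    0   40   46 1615]
[442.5  21.4] [ 423    0   40   45 1615]
[479.5  21.8] [462   0  35  43 843]
[519.3  18.4] [ 500    0   40   42 1148]
[549.5   7.1] [539   0  21  16 256]
[312.3  39.5] [310  32   6  16  55]
[  3.7 184.1] [  0 115   9 137 781]
[424.3 162.9] [ 401  143   44   43 1021]
[ 52.  174.3] [ 35 150  44  74 416]
[255.1 171.7] [241 157  30  30 673]
[292.3 171.8] [278 158  29  29 674]
[329.6 172. ] [315 158  30  29 682]
[367.  172.2] [353 158  29  30 682]
[330.9 233.4] [320 223  22  22 362]
[222.7 237.4] [214 228  19  19 280]
[401.3 239.1] [389 228  25  24 463]
[275.  237.9] [267 230  17  17 224]
[250.2 289.3] [ 224  268   54   43 1594]
[... 762 characters left out ...]
llest [361.7 182.7] 0.7 [ 0.448 -0.243  0.   ]
side canister_second [329.9 204.8] 0.76 [ 0.471 -0.078  0.   ]
side canister_third [272.5 256.6] 0.96 [0.477 0.201 0.   ]
side canister_shortest [306.4 232. ] 0.73 [0.46  0.068 0.   ]
side rec [0.637 0.014 0.018] 0.79
side rec [ 0.625 -0.168  0.018] 0.76
side rec [0.633 0.124 0.018] 0.74
side rec [ 0.622 -0.075  0.018] 0.67
side casserole [0.654 0.269 0.   ]
side casserole [0.459 0.373 0.   ]
side casserole [ 0.63   0.446 -0.   ]
side casserole [0.327 0.145 0.   ]
side bowl [ 0.645 -0.311  0.   ]
canister_third [0.461 0.195 0.1  ]
canister_shortest [0.456 0.068 0.075]
canister_second [ 0.463 -0.07   0.125]
canister_tallest [ 0.443 -0.234  0.15 ]
```

View pics/crop0.png

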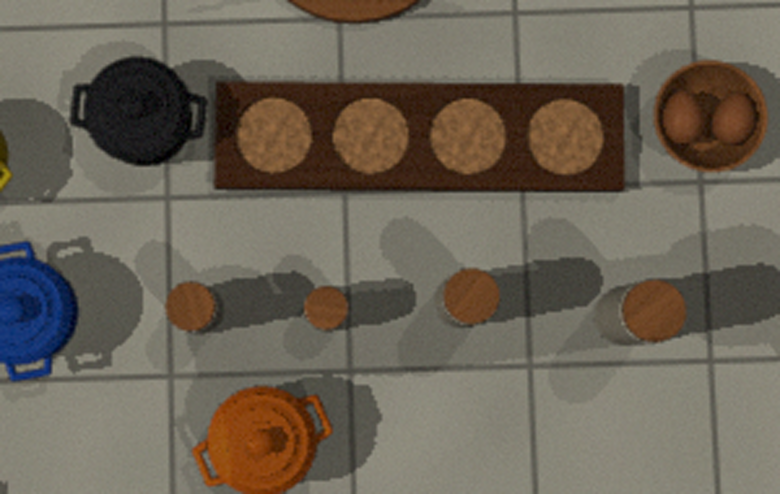

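The crop confirms it. The black casserole is off the stand's left end, next to recess_1, so the order from recess_1 to recess_4 is tallest, second, third, shortest. From the lid blobs in the top view, the row reads third (223,237), shortest (275,238), second (331,233), tallest (401,239). I'll plan from the lid and cork blob centroids.

```bash
cat >> h.py <<'E'
LID=dict(canister_third=(222.7,237.4),canister_shortest=(275.,237.9),canister_second=(330.9,233.4),canister_tallest=(401.3,239.1))
CORK=[(255.1,171.7),(292.3,171.8),(329.6,172.),(367.,172.2)]
C={k:back("top",np.array(v)+.0,H[k])[:2] for k,v in LID.items()}
Rr=np.array([back("top",v,.018)[:2] for v in CORK])
# regular row fit at 100 mm
d=(Rr[0]-Rr[3]);d/=np.linalg.norm(d)
R=[Rr.mean(0)+d*.1*(1.5-i) for i in range(4)]
Q=[np.sqrt(.5),np.sqrt(.5),0,0]
DST=dict(canister_tallest=0,canister_second=1,canister_third=2,canister_shortest=3)
def gz(k): return H[k]-.035
def pick(k,lift=.19):
    x,y=C[k]; z=gz(k)
    move_gripper(.085)
    move_ptp([x,y,H[k]+.10],Q)
    movel([x,y,z],speed=.1)
    move_gripper(.03,40); g=read_finger_gap()
    print(k,"gap",g,"t",read_time_s(),read_eef_pos())
    if abs(g-D[k])>.006: print("BAD GRASP"); return False
    movel([x,y,z+.04],speed=.06); print("F",read_ft_force().round(2) if hasattr(read_ft_force(),'round') else read_ft_force(), read_finger_gap())
    movel([x,y,z+lift],speed=.15)
    return True
def place(k,lift=.19):
    x,y=R[DST[k]]; z=gz(k)+.018
    movel([x,y,z-.018+lift],speed=.15)
    movel([x,y,z+.03],speed=.12)
    movel([x,y,z+.001],speed=.03)
    print("placed F",read_ft_force(),read_eef_pos())
    move_gripper(.085); pause(.2)
    movel([x,y,H[k]+.018+.10],speed=.12)
    print("t",read_time_s())
E
python3 - <<'E'
from h import *
for k in C: print(k,C[k].round(4))
print(np.round(Rr,4),np.round(R,4))
for k in C:
    for p in (list(C[k])+[gz(k)],list(C[k])+[gz(k)+.19],list(R[DST[k]])+[gz(k)+.19],list(R[DST[k]])+[gz(k)+.018]):
        q=inverse_kinematics(p,Q); print(k,None if q is None else np.round(q,2))
# overlay check in side picture
im=cv2.imread("pics/side0.png")
for k in C:
    for z in (0,H[k]): cv2.circle(im,tuple(int(round(v)) for v in proj("side",[*C[k],z])),2,(0,0,255),-1)
for r in R: cv2.circle(im,tuple(int(round(v)) for v in proj("side",[*r,.018])),2,(0,255,0),-1)
cv2.imwrite("pics/ov.png",cv2.resize(im[110:320,130:430],None,fx=2.6,fy=2.6))
E
```

```text
canister_third [0.4628 0.1987]
canister_shortest [0.4589 0.0683]
canister_second [ 0.4642 -0.0693]
canister_tallest [ 0.4447 -0.2347]
[[ 0.64    0.1174]
 [ 0.6368  0.0177]
 [ 0.6333 -0.082 ]
 [ 0.6298 -0.1818]] [[ 0.6401  0.1178]
 [ 0.6367  0.0178]
 [ 0.6333 -0.0821]
 [ 0.6299 -0.1821]]
canister_third [ 0.3   0.47 -0.91  2.03  0.49  0.87 -0.88]
canister_third [ 0.71  0.33 -1.37  1.85  0.34  1.24 -0.77]
canister_third [ 0.52  0.39 -0.58  1.56  0.22  1.26 -0.1 ]
canister_third [ 0.51  0.58 -0.58  1.7   0.37  0.98 -0.21]
canister_shortest [ 0.63  0.48 -0.98  2.13  0.56  0.82 -0.7 ]
canister_shortest [ 0.64  0.07 -0.9   1.98  0.06  1.12 -0.28]
canister_shortest [ 0.6   0.43 -0.5   1.54  0.21  1.22  0.06]
canister_shortest [ 0.62  0.62 -0.53  1.67  0.37  0.95 -0.05]
canister_second [ 0.59  0.26 -0.58  2.1   0.19  0.83 -0.1 ]
canister_second [ 0.65  0.01 -0.58  1.91  0.    1.23  0.06]
canister_second [ 0.42  0.39 -0.66  1.53  0.24  1.31 -0.27]
canister_second [ 0.39  0.55 -0.62  1.69  0.37  1.02 -0.36]
canister_tallest [ 0.79  0.26 -0.43  2.02  0.14  0.89  0.29]
canister_tallest [ 0.8   0.05 -0.41  1.81  0.02  1.28  0.39]
canister_tallest [ 0.31  0.42 -0.75  1.46  0.29  1.38 -0.45]
canister_tallest [ 0.31  0.58 -0.75  1.63  0.43  1.1  -0.56]
```

View pics/ov.png

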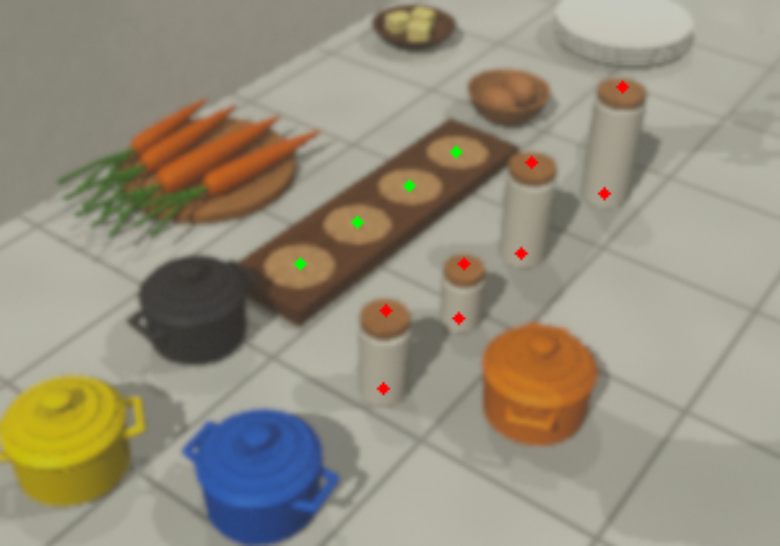

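The side view agrees: the red dots fall on the lid tops and bases, and the green dots are centred on the corks. Starting with the tallest.

```bash
python3 - <<'E'
from h import *
k="canister_tallest"
move_ptp([.33,-.45,.27],Q)
if pick(k,.14):
    place(k,.14)
cv2.imwrite("pics/t1.png",read_camera("top")[:,:,::-1])
cv2.imwrite("pics/s1.png",read_camera("side")[:,:,::-1])
E
```

```text
canister_tallest gap 0.05609517353848671 t 5.8833 [ 0.44480922 -0.2350823   0.11581463]
F [-0.66 -0.31 -5.99] 0.0562479855855387
placed F [ 0.24051616  0.72013141 -5.66665381] [0.64044653 0.11781693 0.13413245]
t 14.25
```

```bash
python3 - <<'E'
import cv2,numpy as np
a=cv2.imread("pics/t1.png")[110:310,150:450];b=cv2.imread("pics/s1.png")[100:310,130:430]
cv2.imwrite("pics/c1.png",np.vstack([cv2.resize(a,(450,300)),cv2.resize(b,(450,300))]))
E
```

```text
(no output)
```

View pics/c1.png

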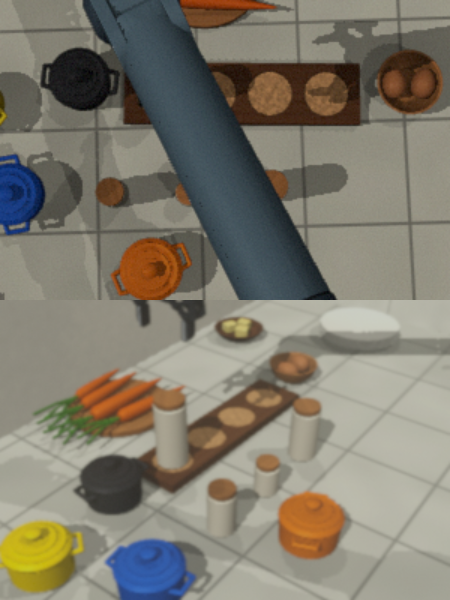

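The tallest stands upright in the left-end recess, at about (172,430) in the lower picture. Next, the second and third.

```bash
python3 - <<'E'
from h import *
x,y=R[0]
movel([x-.08,y-.12,.28],speed=.2)
for k,l in(("canister_second",.12),("canister_third",.2)):
    if not pick(k,l): break
    place(k,l)
    x,y=R[DST[k]]
    movel([x-.06,y,.30],speed=.2)
    if k=="canister_second": move_ptp([.45,.1,.3],Q)
a=read_camera("top")[110:310,150:450,::-1];b=read_camera("side")[100:310,130:430,::-1]
cv2.imwrite("pics/c2.png",np.vstack([cv2.resize(a,(450,300)),cv2.resize(b,(450,300))]))
E
```

```text
canister_second gap 0.051142961647653896 t 17.9417 [ 0.46446262 -0.06944118  0.0907573 ]
F [-0.68 -0.63 -3.45] 0.051435021577618895
placed F [ 0.82892396  0.72605428 -2.57269765] [0.63698573 0.01781803 0.10908395]
t 24.65
canister_third gap 0.04668014719819889 t 28.6417 [0.46291731 0.19900555 0.06570273]
F [ 0.04 -0.09 -1.61] 0.04612849402555278
placed F [ 0.0060181  -0.26739891 -2.4037341 ] [ 0.63356154 -0.08210912  0.08414156]
t 37.4833
```

View pics/c2.png

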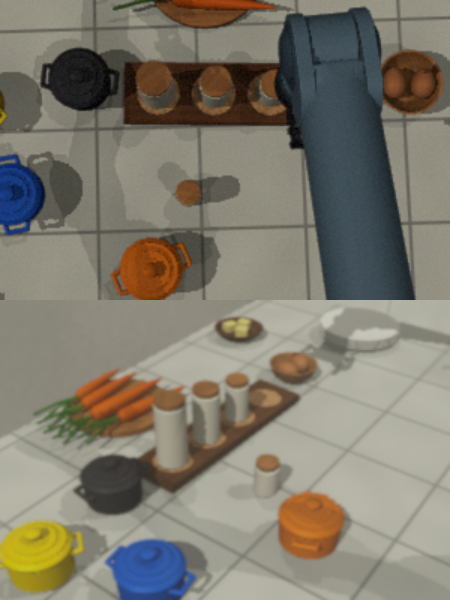

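Three canisters stand in recesses 1 to 3 in the right order. The shortest is still at its start, at (188,192) in the upper picture. It goes last.

```bash
python3 - <<'E'
from h import *
k="canister_shortest"
if pick(k,.16):
    place(k,.16)
    x,y=R[3]
    movel([x,y,.26],speed=.2)
    move_ptp([.33,-.45,.3],Q)
    pause(.3)
a=read_camera("top");b=read_camera("side")
for n in H:
    for c in("top","side"):
        d=tip_of(c,n)
        for e in d[:2]:
            p=back(c,e["at"],.018)[:2]; print(n,c,p.round(3),"off mm",((p-R[DST[n]])*1000).round(0),round(e["confidence"],2))
cv2.imwrite("pics/t3.png",a[:,:,::-1]);cv2.imwrite("pics/s3.png",b[:,:,::-1])
im=a[:,:,::-1]
m=cv2.inRange(cv2.cvtColor(np.ascontiguousarray(im),cv2.COLOR_BGR2HSV),(3,90,70),(20,255,255))
for n in H: print(n, proj("top",[*R[DST[n]],.018+H[n]]).round(1))
a=im[110:310,150:450];b=b[100:310,130:430,::-1]
cv2.imwrite("pics/c3.png",np.vstack([cv2.resize(a,(450,300)),cv2.resize(b,(450,300))]))
print(read_time_s())
E
```

```text
canister_shortest gap 0.04166299606419664 t 41.3417 [0.45907124 0.06827533 0.04055002]
F [ 0.39 -0.3  -1.74] 0.041238050287543376
placed F [-0.44694208 -0.19307229 -2.36824797] [ 0.63009259 -0.18208573  0.05916991]
t 49.45
canister_tallest top [0.639 0.119] off mm [-1.  1.] 0.68
canister_tallest side [0.637 0.109] off mm [-3. -8.] 0.79
canister_second top [0.646 0.023] off mm [9. 5.] 0.64
canister_second side [0.629 0.028] off mm [-7. 10.] 0.94
canister_second side [ 0.629 -0.174] off mm [  -8. -192.] 0.43
canister_third top [ 0.641 -0.086] off mm [ 8. -4.] 0.93
canister_third side [ 0.627 -0.067] off mm [-6. 15.] 0.74
canister_third side [ 0.639 -0.082] off mm [6. 0.] 0.54
canister_shortest top [ 0.633 -0.181] off mm [3. 1.] 0.59
canister_shortest side [ 0.625 -0.177] off mm [-5.  5.] 0.56
canister_tallest [251.9 161.6]
canister_second [293.3 163.6]
canister_third [333.2 165.5]
canister_shortest [371.8 167.4]
52.2333
```

View pics/c3.png

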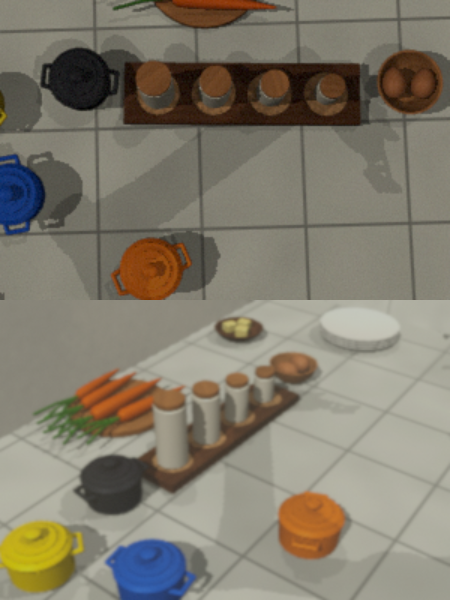

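All four stand in order. I'll compare the lids with their expected circles in an enlarged crop before handing in.

```bash
python3 - <<'E'
from h import *
def ov(c,f,x0,y0,x1,y1,s):
    im=cv2.resize(cv2.imread(f)[y0:y1,x0:x1],None,fx=s,fy=s,interpolation=cv2.INTER_CUBIC)
    for n in H:
        for z in(.018,.018+H[n]):
            t=np.linspace(0,2*np.pi,60)
            pts=np.array([proj(c,[R[DST[n]][0]+D[n]/2*np.cos(a),R[DST[n]][1]+D[n]/2*np.sin(a),z]) for a in t])
            cv2.polylines(im,[np.int32((pts-[x0,y0]+.5)*s)],True,(0,255,0),1)
    return im
a=ov("top","pics/t3.png",225,140,395,205,4.5);b=ov("side","pics/s3.png",220,150,330,230,4.5)
w=max(a.shape[1],b.shape[1]);pad=lambda i:cv2.copyMakeBorder(i,0,0,0,w-i.shape[1],0)
o=np.vstack([pad(a),pad(b)]);print(o.shape);o=cv2.resize(o,None,fx=min(1,590/o.shape[0]),fy=min(1,590/o.shape[0]));cv2.imwrite("pics/c4.png",o)
E
```

```text
(652, 765, 3)
```

View pics/c4.png

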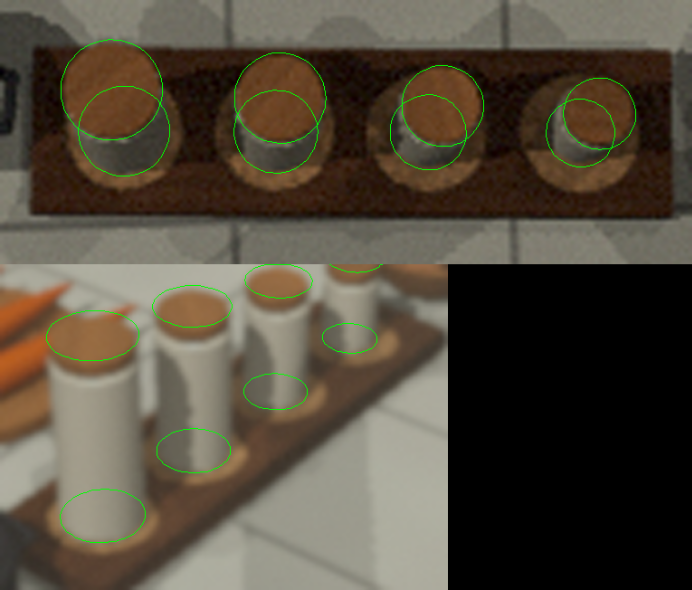

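The lids and bases fit the expected circles to within about 2 mm, upright and flat in both views. The gripper is clear, so I'm handing in.

```bash
python3 - <<'E'
from bench import *
print(read_time_s(),read_eef_pos()); sign_off()
E
```

```text
52.2333 [ 0.32994668 -0.45006746  0.30001409]
the job is handed in; nothing more can be done
```

All four canisters are in the stand, and I handed the job in at about 52 s. From the black casserole's end (recess_1) to the bowl of eggs (recess_4) they stand tallest, second, third, shortest. I lowered each one at about 0.03 m/s to roughly 1 mm above the cork and then released it.

**Checks that agreed:** In an enlarged overlay of both camera views, lids and bases matched the expected upright poses at the recess centres to within about 2 mm. The casserole and bowl look unmoved in the pictures; I did not measure them again. The gripper was well clear of everything at the end.

**Checks that disagreed:**
- **Network positions:** the trained networks' base points were up to about 15 mm off the recess centres, and the two cameras disagreed with each other. I trusted the overlay instead.
- **Finger gap:** it read about 4 mm under each canister's diameter on every grasp. It was consistent and nothing slipped, so I took it as a reading offset or soft pads.

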